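Slacken the knurled hand nut of a plaster mould clamp

ROBOT

A 6-joint arm with a two-finger parallel gripper is mounted at the origin on the work surface. World frame = base frame: x ahead of the robot, y to its left, z up, the work surface at z = 0. Lengths are in m, angles in rad, forces in N, time in s.
With the tool pointing down it reaches from about 0.35 to 0.775 m from the base axis. Payload 7.3 kg.
Tool frame: the origin (TCP) lies on the centre line of the jaws, within the pads' length; the fingertips stand 25 mm ahead of it and the grasp point (between the pads) lies 6 mm ahead of it; z points along the fingers, y is the line along which they close (so a half turn about z gives the same grasp; the last joint's range is limited). The gripper opens to 92 mm and grips with 3 to 60 N. Pads are 19 mm wide; open, the fingers measure 130 mm over their backs; the gripper's body (75 mm by 190 mm) begins 47 mm behind the grasp point.
Start: joints at [-1.3, 0.342, 1.524, -0, 1.275, -0.146], TCP at [0.213, -0.48, 0.252] pointing down, gripper open.
Joint ranges: [-2.53, 2.53], [-0.77, 2.02], [0.04, 2.7], [-1, 4.14], [0.28, 2.66], [-3.11, 3.11]. Speed limits (rad/s): [2.57, 2.57, 3.14, 3.14, 3.14, 3.14].

INTERFACE

Orientations are given as [roll, pitch, yaw] about the fixed x, y, z axes, in that order (R = Rz(yaw) Ry(pitch) Rx(roll)).
In Python, from cell import status, read_camera, camera_info, ticket, models gives the robot as it stands.
- The arm moves only by the tool send_rows, never from a script. Its argument "plan" is a list of rows, each an object with "offset": the shift along the tool's x, y, z in mm, a list of three; "yaw": the turn about the tool's z in rad. In form: [{"offset": [dx, dy, dz], "yaw": yaw}, ...]. A call has 1 to 20 rows; each row shifts and turns the commanded pose from where the row before left it, along the tool's axes as they then stand; what a row does not reach is not made up. A row lasts 1/10 s, in which the tool goes at most 50 mm and 8.59 degrees, less where a joint would pass 70% of its speed; a pose out of reach is approached as far as the arm can. A call is refused whole if a number of a shift passes 50 or a number of a turn 0.15, either way. A call with a gripper value outside its range is refused whole. "hand" is the closure, from 0 (fully open) to 1 (shut), set as the call begins (left out, the last holds). The fingers move at their own pace and stop on an object; "squeeze" is the grip in N (left out, the last holds). Time passes only in rows, so rows that do not move let the fingers close. It gives the time, the measured TCP pose, the force, the opening and the grip force at its end, in the units of the state.
- status.observe(): the state, without advancing time (a new reading comes with each control period).
- read_camera(name): name is "scene" or "top" or "wrist"; returns the picture (384x512x3 uint8, red, green, blue); there is no depth.
- camera_info(name): a dict with "vfov" (degrees; the focal length in pixels is half the picture's height over the tangent of half this angle, whatever the lens; pixels are square), "cx", "cy" (the principal point, pixels), "origin" and "attitude" of the camera in the world. Camera axes: x right, y down, z forward; pixel columns grow to the right and rows downward; lengths in m; the calibration is good to about 2 mm. A picture is of the moment at which its call begins: read the wrist's pose just before it. camera_info takes no time and is no camera call; for the wrist camera it gives the pose at the moment of the call.
- ticket.hand_in(): hands the job in; it is judged then, once.
Trained networks look in the newest picture that a camera, given by its name, has taken for a name from the list of things; names that differ only in an ending like _2 or _b are one class to them, and where a whole thing is asked for, a point or a joint stands for the part that bears it (a point fixed in the world has none). Each returns a list of dicts, best first, with "conf" (0 to 1); they miss things now and then, are a little off and sometimes report something else, mostly with a low value. They report only what shows in the picture. A call takes as long as a camera call.
- models.regions_of(camera, label): "mask" (384x512 bool, what is visible of it) and "extent" ([left, top, right, bottom] in pixels, round what is visible of it).
The state is a dict: "time": time; "qpos": joint angles; "qvel": joint speeds; "joint_efforts": joint torques, N m; "tool_pos": TCP position; "tool_rot": TCP orientation; "contact_force": force on the tool from outside, world axes, zero at the start; "torque": the same for the moment, N m; "opening": finger opening in m; "grip_force": force on a finger pad.
Only numpy, scipy, OpenCV 4.12 (cv2) and the standard library are available. Lean on these libraries where they do the work, as an engineer would, in place of code of your own. Each camera call takes 0.05 s, during which the arm holds its last target. There are 200 camera calls.

TASK

The big knurled nut clamps this plaster mould shut: slacken it with light fingertip pressure, rolling the rim anticlockwise (seen from above) so that its red mark goes past the brass pointer once, and stop with the mark in line with the pointer when it comes there for the second time, without running on well past it. Only touch the nut, never squeeze or lift it, and leave the loose things round about where they are.

Things in the scene. Friction and masses are not known exactly. Their poses are not given: they have to be found in the camera images.
- mould: Fixed white plaster mould, 200 x 260 mm (its x, y; 296 mm over its timber side boards), top 75 mm above the bench; origin under its centre at bench height. A dark timber strongback 300 mm long (x) and 90 mm wide lies across it, top 100 mm above the bench, with a 6 mm high bolt head 135 mm either side of the centre. A 12 mm steel stud stands in the centre, through the nut, up to 154 mm above the bench.
- axis (a point): Fixed point on the nut's vertical axis, 112 mm above the bench: the nut's underside is here at joint value 0 and rises 3 mm a turn on its thread. The nut is a rigid solid aluminium disc, 100 mm in diameter over its fine knurl and 24 mm thick. A sideways push of 4 to 10 N on the rim drives it by friction; over 40 N counts as squeezing.
- pointer (a point): Tip of the flat brass pointer (3 mm thick, 55 mm long) lying on the strongback on the mould's +x side, 60 mm from the nut's axis; the tip points at the nut.
- nut (a joint): Turn of the knurled nut in rad, growing anticlockwise seen from above. At 0, 6.28 and 12.57 the red mark is in line with the pointer. It starts between 2 and 5, the mark already beyond the pointer, so the second meeting is at 12.57; stops at 0 and 15.5. Dry friction about 0.06 N m (1.2 N along the rim); it stays where it is left.
- nut_mark (a point): Outer part of the red stripe on the nut's top face (25 mm above its underside), 45 mm from the axis; it turns with the nut. The 8 mm wide stripe runs from near the hub to the edge and down the rim.
- rosette: Bystander: loose round white plaster ornament, 52 mm wide, 20 mm high, lying on the mould's top face. Origin under its centre.
- wedge: Bystander: loose pale wooden block 70 x 30 x 18 mm lying on the mould's top face. Origin under its centre.
- screwdriver: Bystander: loose red-handled screwdriver, about 200 mm long, lying on the bench along its own x.
- jar: Bystander: loose amber jar, 60 mm in diameter, 85 mm high, standing on the bench. Origin under its centre.

How it is judged:
By the outcome, as a careful person would: the job done as asked, in the order asked, and still so for the second after the job is handed in, with the robot touching nothing.
It also fails if it takes over 72 s, if anything falls off the work surface, if the arm or the gripper's body presses on something with over 40 N, if the wrist force passes 120 N, or if a joint passes its speed limit or range.

## Working session

There is one attempt and no reset: what is moved stays moved. The work goes in short steps, Python scripts to look and compute and a tool call to move; the robot and the scene stay as the last step left them, time stands still between calls to the robot, and variables do not carry over. Pictures are saved under pics/ and viewed, at most 10 in all, crops included, and the job is handed in when it is done.

Besides the shell and the picture viewer there is one more tool, called after "Emit:" as name(argument=value, ...), one argument or row to a line, values as JSON. send_rows: Moves the arm, as the interface text tells. Its arguments: {"type":"object","properties":{"plan":{"type":"array"},"hand":{"type":"number"},"squeeze":{"type":"number"}},"required":["plan"]}

```bash
mkdir -p pics; ls; cat > h.py <<'E'
import numpy as np,cv2
from cell import status, read_camera, camera_info, ticket, models
def cam(name):
    i=camera_info(name); f=192/np.tan(np.radians(i["vfov"])/2)
    a=np.array(i["attitude"]); 
    from scipy.spatial.transform import Rotation as R
    M=a if a.shape==(3,3) else (R.from_euler('xyz',a).as_matrix() if a.size==3 else R.from_quat(a).as_matrix())
    return f,i["cx"],i["cy"],np.array(i["origin"]),M
def topos(c,u,v,z):
    f,cx,cy,o,M=c; d=M@np.array([(u-cx)/f,(v-cy)/f,1]); return o+d*(z-o[2])/d[2]
def topix(c,p):
    f,cx,cy,o,M=c; q=M.T@(np.array(p)-o); return np.array([cx+f*q[0]/q[2],cy+f*q[1]/q[2]])
def save(name,fn): 
    im=read_camera(name); cv2.imwrite('pics/'+fn,im[:,:,::-1]); return im
E
python3 - <<'E'
from h import *
s=status.observe(); print(s)
a=save('top','t1.png');b=save('scene','s1.png')
cv2.imwrite('pics/both.png',cv2.resize(np.vstack([a,b])[:,:,::-1],None,fx=.78,fy=.78))
for n in('top','scene'): print(n,camera_info(n))
c=cam('top')
for l,z in(('nut',.14),('mould',.075),('nut_mark',.14),('rosette',.095),('wedge',.093),('jar',.085),('screwdriver',.02)):
    for r in models.regions_of('top',l)[:2]:
        ys,xs=np.nonzero(r['mask']);print(l,r['conf'],r['extent'],xs.mean(),ys.mean(),topos(c,xs.mean(),ys.mean(),z))
E
```

```text
pics
{'time': 0.0, 'qpos': array([-1.29997085e+00,  3.42722548e-01,  1.52504449e+00,  7.31977214e-06,
        1.27545101e+00, -1.45965053e-01]), 'qvel': array([-0.00087139, -0.0009112 ,  0.00202609, -0.00071273,  0.00136211,
        0.00157748]), 'joint_efforts': array([ 9.98138858e-04, -4.31250143e+01, -2.44216973e+01,  7.18521327e-02,
        5.60707622e-02, -1.23566715e-04]), 'tool_pos': array([ 0.21246644, -0.47965293,  0.25103546]), 'tool_rot': array([-3.13998556e+00, -2.43333869e-04,  4.16788200e-01]), 'contact_force': array([ 0.18411948,  0.94680129, -0.44715731]), 'torque': array([ 0.06026449,  0.02933583, -0.0125    ]), 'grip_force': 0.0, 'opening': 0.09144179603588923}
top {'vfov': 54.00635383610892, 'cx': 249.55764216767574, 'cy': 193.66112667706253, 'origin': array([0.35303723, 0.0541614 , 0.87315881]), 'attitude': array([-2.93643503e+00,  1.64274516e-03, -1.52844931e+00])}
scene {'vfov': 42.6308531389689, 'cx': 259.97473455850667, 'cy': 186.65987966040456, 'origin': array([ 1.43096235, -0.26112971,  0.82296241]), 'attitude': array([-2.21308307,  0.01705987,  1.23642768])}
nut 0.92 [267.7, 152.4, 320.1, 201.2] 294.64967105263156 175.62938596491227 [ 0.54614494 -0.02703977  0.14      ]
mould 0.68 [216.4, 111.9, 366.0, 255.4] 289.99260250255765 184.95860549303532 [ 0.54191532 -0.02450214  0.075     ]
nut_mark 0.73 [273.6, 153.0, 320.6, 198.4] 295.0676532769556 175.59725158562367 [ 0.54624665 -0.02787665  0.14      ]
rosette 0.57 [244.2, 198.8, 269.9, 224.6] 255.4126984126984 210.40589569160997 [0.47955785 0.04855259 0.095     ]
wedge 0.68 [317.6, 141.0, 338.2, 176.0] 328.17525773195877 156.6762886597938 [ 0.60376538 -0.10376798  0.093     ]
jar 0.56 [203.8, 222.5, 232.4, 251.6] 217.58928571428572 236.39772727272728 [0.42298575 0.12522209 0.085     ]
screwdriver 0.8 [351.0, 142.2, 401.0, 214.3] 382.5700325732899 188.41368078175896 [ 0.55571193 -0.24448209  0.02      ]
```

View pics/t1.png

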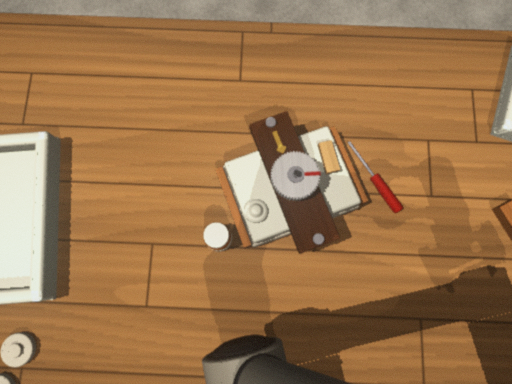

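View pics/s1.png

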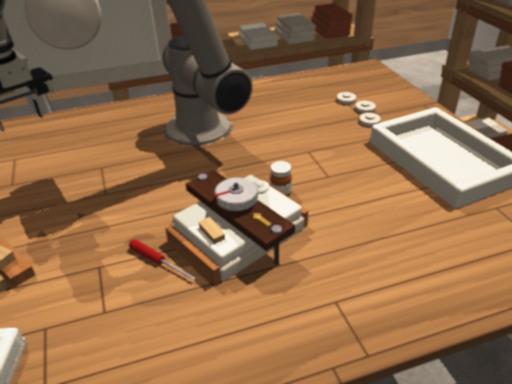

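The top view shows the nut at (295,175) with its red mark pointing right to (318,173). The pointer is at (280,143), up and to the left of the nut. The bolts are at (270,121) and (319,239), the wedge at (328,156) and the rosette at (255,210). The scene view agrees. I'll move above the nut with the jaws closing.

Emit:
send_rows(
  plan=[
    {"offset": [35,-20,-3],"yaw": 0},
    {"offset": [35,-20,-3],"yaw": 0},
    {"offset": [35,-20,-3],"yaw": 0},
    {"offset": [35,-20,-3],"yaw": 0},
    {"offset": [35,-20,-3],"yaw": 0},
    {"offset": [35,-20,-3],"yaw": 0},
    {"offset": [35,-20,-3],"yaw": 0},
    {"offset": [35,-20,-3],"yaw": 0},
    {"offset": [35,-20,-3],"yaw": 0},
    {"offset": [35,-20,-3],"yaw": 0},
    {"offset": [35,-20,-3],"yaw": 0},
    {"offset": [35,-20,-3],"yaw": 0},
    {"offset": [0,0,0],"yaw": 0},
    {"offset": [0,0,0],"yaw": 0},
  ],
  hand=1,
  squeeze=3,
)

```text
time: 1.85
tool_pos: [0.4995, -0.09, 0.2875]
tool_rot: [3.142, 0.001, 0.419]
contact_force: [-0.1, -0.9, -0.5]
opening: 0.0003
grip_force: 0.0
```

```bash
python3 - <<'E'
from h import *
s=status.observe(); print({k:np.round(s[k],3) for k in s})
b=cam('wrist');print(camera_info('wrist'))
a=save('wrist','w1.png')
for l in('nut','nut_mark','mould'):
    for r in models.regions_of('wrist',l)[:1]:
        ys,xs=np.nonzero(r['mask']);print(l,r['conf'],r['extent'],topos(b,xs.mean(),ys.mean(),.138))
c=cam('top')
p=[topos(c,u,v,.106) for u,v in((270,121),(319,239))]
d=p[0]-p[1];print('bolts',p,(p[0]+p[1])/2,np.linalg.norm(d),np.arctan2(d[1],d[0]))
E
```

```text
{'time': np.float64(1.85), 'qpos': array([-3.290e-01,  2.840e-01,  1.507e+00, -1.000e-03,  1.351e+00,
        8.230e-01]), 'qvel': array([-0.04 , -0.01 ,  0.017, -0.006, -0.001, -0.004]), 'joint_efforts': array([  1.325, -40.777, -25.73 ,   0.236,  -0.062,   0.085]), 'tool_pos': array([ 0.499, -0.09 ,  0.287]), 'tool_rot': array([3.142e+00, 1.000e-03, 4.190e-01]), 'contact_force': array([-0.064, -0.923, -0.497]), 'torque': array([ 0.006,  0.02 , -0.014]), 'grip_force': np.float64(0.0), 'opening': np.float64(0.0)}
{'vfov': 59.84522665608156, 'cx': 251.3781976765853, 'cy': 190.26981467496026, 'origin': array([ 0.57351378, -0.05562326,  0.42015586]), 'attitude': array([ 2.83763368e+00, -6.48233756e-04, -1.15144333e+00])}
nut 0.82 [143.0, 31.5, 270.4, 157.0] [ 0.55342535 -0.02574877  0.138     ]
nut_mark 0.88 [145.5, 31.2, 268.8, 154.2] [ 0.55344324 -0.02560627  0.138     ]
mould 0.9 [70.5, 0.0, 372.0, 242.7] [ 0.55189548 -0.03432503  0.138     ]
bolts [array([0.67498421, 0.02473604, 0.106     ]), array([ 0.42454154, -0.08252733,  0.106     ])] [ 0.54976288 -0.02889565  0.106     ] 0.27244625090973684 0.404658305091924
```

View pics/w1.png

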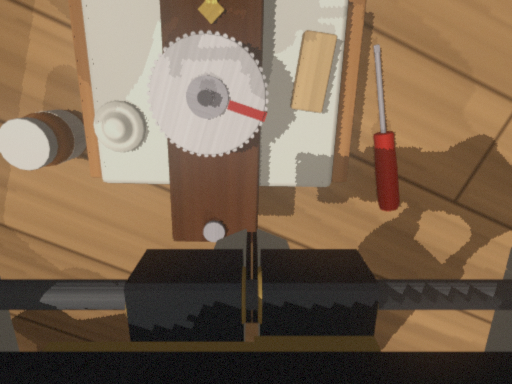

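The wrist view shows the nut centred at (209,94), the mark's end at (265,117) and the pointer just above the nut at (210,10). The closed fingers are at the bottom. I'll project the finger geometry and work out the nut angle.

```bash
python3 - <<'E'
from h import *
from scipy.spatial.transform import Rotation as R
s=status.observe(); T=R.from_euler('xyz',s['tool_rot']).as_matrix(); o=s['tool_pos']
w=cam('wrist')
for p in((-9.5,-19,25),(9.5,-19,25),(9.5,19,25),(9.5,0,25),(-9.5,0,25),(9.5,-19,-41),(9.5,19,-41),(37,0,-41)): print(p,topix(w,o+T@np.array(p)/1000).round())
im=cv2.imread('pics/w1.png');t=cv2.imread('pics/t1.png')
for n,c,im in(('w',w,im),('t',cam('top'),t)):
    r=models.regions_of({'w':'wrist','t':'top'}[n],'nut')[0] if n=='w' else None
    if r is not None:
        cs,_=cv2.findContours(r['mask'].astype(np.uint8),0,1); (eu,ev),ax,_=cv2.fitEllipse(max(cs,key=len))
    else: eu,ev=295,175.5
    b,g,rr=[im[:,:,k].astype(int) for k in range(3)]
    m=(rr>110)&(g<.45*rr)&(b<.45*rr); yy,xx=np.mgrid[:384,:512]; m&=np.hypot(xx-eu,yy-ev)<(70 if n=='w' else 27)
    C=topos(c,eu,ev,.139); M=topos(c,xx[m].mean(),yy[m].mean(),.139)
    print(n,eu,ev,C,M,'mark ang',np.arctan2(M[1]-C[1],M[0]-C[0]))
print('bolt low',topos(w,214,231,.106),'pointer px',topos(w,210,23,.103))
E
```

```text
(-9.5, -19, 25) [218. 265.]
(9.5, -19, 25) [217. 232.]
(9.5, 19, 25) [291. 232.]
(9.5, 0, 25) [254. 232.]
(-9.5, 0, 25) [254. 265.]
(9.5, -19, -41) [197. 317.]
(9.5, 19, -41) [313. 317.]
(37, 0, -41) [256. 240.]
w 207.4699249267578 93.68482971191406 [ 0.55307934 -0.02761091  0.139     ] [ 0.55369446 -0.06182896  0.139     ] mark ang -1.5528217223614182
t 295 175.5 [ 0.54670619 -0.02784912  0.139     ] [ 0.55293023 -0.0630806   0.139     ] mark ang -1.3959391190378394
bolt low [ 0.42735688 -0.08002945  0.106     ] pointer px [ 0.60587709 -0.00427222  0.103     ]
```

Emit:
send_rows(
  plan=[
    {"offset": [-1,-9,0],"yaw": 0},
    {"offset": [-1,-9,20],"yaw": 0},
    {"offset": [-1,-9,25],"yaw": 0},
    {"offset": [0,-9,25],"yaw": 0},
    {"offset": [0,0,25],"yaw": 0},
    {"offset": [0,0,25],"yaw": 0},
    {"offset": [0,0,19],"yaw": 0},
    {"offset": [0,0,0],"yaw": 0},
    {"offset": [0,0,0],"yaw": 0},
    {"offset": [0,0,0],"yaw": 0},
  ],
)

```text
time: 3.1
tool_pos: [0.4827, -0.0591, 0.1499]
tool_rot: [3.14, -0.002, 0.417]
contact_force: [-0.2, 0.4, 0.6]
opening: 0.0003
grip_force: 0.0
```

```bash
cat > look.py <<'E'
from h import *
import sys
from scipy.optimize import least_squares
def look(fn,z=.139,C=None):
    s=status.observe(); w=cam('wrist'); im=save('wrist',fn); rs=models.regions_of('wrist','nut')
    print('t',round(s['time'],2),'tcp',s['tool_pos'].round(4),'rot',s['tool_rot'].round(3),'F',s['contact_force'].round(1),'q1,6',s['qpos'][[0,5]].round(2))
    if rs:
        m=rs[0]['mask'].astype(np.uint8); cs,_=cv2.findContours(m,0,1); P=max(cs,key=len)[:,0]
        Q=np.array([topos(w,u,v,z)[:2] for u,v in P])
        f=least_squares(lambda c:np.hypot(*(Q-c).T)-.0495,Q.mean(0),loss='soft_l1',f_scale=.001).x
        print('conf',rs[0]['conf'],'extent',rs[0]['extent'],'centre',f.round(4))
    C=f if C is None else np.array(C)
    rr,g,b=[im[:,:,k].astype(int) for k in range(3)]
    mm=((rr>90)&(g<.45*rr)&(b<.45*rr)).astype(np.uint8); ys,xs=np.nonzero(mm)
    X=np.array([topos(w,u,v,z)[:2] for u,v in zip(xs,ys)])-C if len(xs) else np.zeros((0,2))
    X=X[np.hypot(*X.T)<.052]
    if len(X)>8:
        a=X.mean(0); print('mark',(a*1000).round(1),len(X),'az',np.arctan2(a[1],a[0]).round(3))
    yl=((rr>130)&(g>.6*rr)&(b<.45*rr)); ys,xs=np.nonzero(yl)
    X=np.array([topos(w,u,v,.103)[:2] for u,v in zip(xs,ys)])-C if len(xs) else np.zeros((0,2))
    X=X[(np.hypot(*X.T)<.115)&(np.hypot(*X.T)>.054)&(abs(np.arctan2(X[:,1],X[:,0])-.4)<.3)]
    if len(X)>8: a=X.mean(0); print('pointer',len(X),'r',(np.hypot(*X.T).min()*1000).round(1),'az',np.arctan2(a[1],a[0]).round(3))
E
python3 -c "
from look import *
look('w2.png')"
```

```text
t 3.1 tcp [ 0.4827 -0.0591  0.1499] rot [ 3.14e+00 -2.00e-03  4.17e-01] F [-0.2  0.4  0.6] q1,6 [-0.28  0.87]
conf 0.91 extent [131.3, 0.8, 367.1, 213.3] centre [ 0.5498 -0.0269]
mark [  4.2 -32.9] 1215 az -1.444
```

View pics/w2.png

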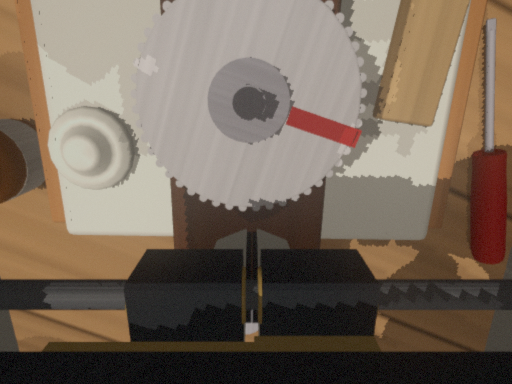

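The nut's centre shows at (249,100), with the finger tip centred below it and about 15 mm clear. The mark ends at (357,137). Approaching gently now.

Emit:
send_rows(
  plan=[
    {"offset": [4,0,0],"yaw": 0},
    {"offset": [4,0,0],"yaw": 0},
    {"offset": [4,0,0],"yaw": 0},
    {"offset": [1,0,0],"yaw": 0},
    {"offset": [0,0,0],"yaw": 0},
    {"offset": [0,0,0],"yaw": 0},
  ],
)

```text
time: 3.8
tool_pos: [0.4939, -0.0536, 0.1486]
tool_rot: [-3.142, 0.0, 0.417]
contact_force: [-0.7, -0.6, 0.2]
opening: 0.0005
grip_force: 0.0
```

Emit:
send_rows(
  plan=[
    {"offset": [1,0,0],"yaw": 0},
    {"offset": [0,0,0],"yaw": 0},
    {"offset": [0,0,0],"yaw": 0},
  ],
)

```text
time: 4.1
tool_pos: [0.4949, -0.0532, 0.1487]
tool_rot: [3.142, 0.0, 0.417]
contact_force: [0.3, 0.1, -0.3]
opening: 0.0002
grip_force: 0.0
```

Emit:
send_rows(
  plan=[
    {"offset": [0.5,0,0],"yaw": 0},
    {"offset": [0,0,0],"yaw": 0},
    {"offset": [0,0,0],"yaw": 0},
  ],
)

```text
time: 4.4
tool_pos: [0.4954, -0.053, 0.1487]
tool_rot: [3.141, -0.0, 0.417]
contact_force: [-0.0, 0.1, 0.0]
opening: 0.0004
grip_force: 0.0
```

Emit:
send_rows(
  plan=[
    {"offset": [0.7,0,0],"yaw": 0},
    {"offset": [0,0,0],"yaw": 0},
    {"offset": [0,0,0],"yaw": 0},
  ],
)

```text
time: 4.7
tool_pos: [0.4957, -0.0528, 0.1486]
tool_rot: [-3.141, 0.001, 0.417]
contact_force: [-1.3, -1.4, 1.4]
opening: 0.0001
grip_force: 1.1
```

Emit:
send_rows(
  plan=[
    {"offset": [0.5,0,0],"yaw": 0},
    {"offset": [0,0,0],"yaw": 0},
    {"offset": [0,0,0],"yaw": 0},
  ],
)

```text
time: 5.0
tool_pos: [0.4958, -0.0527, 0.1486]
tool_rot: [-3.141, 0.002, 0.417]
contact_force: [-4.5, -3.4, 2.1]
opening: 0.0008
grip_force: 2.5
```

Emit:
send_rows(
  plan=[
    {"offset": [0.5,0,0],"yaw": 0},
    {"offset": [0,0,0],"yaw": 0},
    {"offset": [0,0,0],"yaw": 0},
  ],
)

```text
time: 5.3
tool_pos: [0.4959, -0.0527, 0.1486]
tool_rot: [-3.141, 0.003, 0.417]
contact_force: [-5.6, -3.8, 2.6]
opening: 0.0008
grip_force: 3.5
```

Emit:
send_rows(
  plan=[
    {"offset": [0.07,2.92,0],"yaw": -0.05},
    {"offset": [0.07,2.92,0],"yaw": -0.05},
    {"offset": [0.07,2.92,0],"yaw": -0.05},
    {"offset": [0.07,2.92,0],"yaw": -0.05},
    {"offset": [0,0,0],"yaw": 0},
    {"offset": [0,0,0],"yaw": 0},
  ],
  squeeze=10,
)

```text
time: 5.9
tool_pos: [0.5018, -0.063, 0.1486]
tool_rot: [-3.141, 0.002, 0.617]
contact_force: [-5.4, -2.4, 2.5]
opening: 0.0007
grip_force: 3.4
```

```bash
python3 -c "
from look import *
look('w3.png')"
```

```text
t 5.9 tcp [ 0.5018 -0.063   0.1486] rot [-3.141e+00  2.000e-03  6.170e-01] F [-5.4 -2.4  2.5] q1,6 [-0.28  0.68]
conf 0.74 extent [132.2, 9.6, 368.2, 243.2] centre [ 0.5508 -0.0266]
mark [  9.6 -31.8] 1145 az -1.276
pointer 9 r 60.2 az 0.4
```

Emit:
send_rows(
  plan=[
    {"offset": [0.1,3.5,0],"yaw": -0.06},
    {"offset": [0.1,3.5,0],"yaw": -0.06},
    {"offset": [0.1,3.5,0],"yaw": -0.06},
    {"offset": [0.1,3.5,0],"yaw": -0.06},
    {"offset": [0.1,3.5,0],"yaw": -0.06},
    {"offset": [0.1,3.5,0],"yaw": -0.06},
    {"offset": [0.1,3.5,0],"yaw": -0.06},
    {"offset": [0.1,3.5,0],"yaw": -0.06},
    {"offset": [0.1,3.5,0],"yaw": -0.06},
    {"offset": [0.1,3.5,0],"yaw": -0.06},
  ],
)

```text
time: 7.0
tool_pos: [0.5301, -0.0844, 0.1489]
tool_rot: [3.141, 0.001, 1.219]
contact_force: [-3.6, -3.8, 2.3]
opening: 0.0005
grip_force: 2.6
```

Emit:
send_rows(
  plan=[
    {"offset": [0.4,3.5,0],"yaw": -0.06},
    {"offset": [0.1,3.5,0],"yaw": -0.06},
    {"offset": [0.1,3.5,0],"yaw": -0.06},
    {"offset": [0.1,3.5,0],"yaw": -0.06},
    {"offset": [0.1,3.5,0],"yaw": -0.06},
    {"offset": [0.1,3.5,0],"yaw": -0.06},
    {"offset": [0.1,3.5,0],"yaw": -0.06},
    {"offset": [0.1,3.5,0],"yaw": -0.06},
    {"offset": [0.1,3.5,0],"yaw": -0.06},
    {"offset": [0.1,3.5,0],"yaw": -0.06},
  ],
)

```text
time: 8.0
tool_pos: [0.5657, -0.0863, 0.1493]
tool_rot: [3.14, 0.003, 1.819]
contact_force: [0.6, -5.3, 2.5]
opening: 0.0004
grip_force: 2.3
```

Emit:
send_rows(
  plan=[
    {"offset": [0.3,3.5,0],"yaw": -0.06},
    {"offset": [0.1,3.5,0],"yaw": -0.06},
    {"offset": [0.1,3.5,0],"yaw": -0.06},
    {"offset": [0.1,3.5,0],"yaw": -0.06},
    {"offset": [0.1,3.5,0],"yaw": -0.06},
    {"offset": [0.1,3.5,0],"yaw": -0.06},
    {"offset": [0.1,3.5,0],"yaw": -0.06},
    {"offset": [0.1,3.5,0],"yaw": -0.06},
    {"offset": [0.1,3.5,0],"yaw": -0.06},
    {"offset": [0.1,3.5,0],"yaw": -0.06},
  ],
)

```text
time: 9.0
tool_pos: [0.596, -0.0681, 0.1496]
tool_rot: [3.14, 0.005, 2.419]
contact_force: [2.9, -3.5, 1.9]
opening: 0.0008
grip_force: 2.3
```

```bash
python3 -c "
from look import *
look('w4.png',.140)"
```

```text
t 9.0 tcp [ 0.596  -0.0681  0.1496] rot [3.14  0.005 2.419] F [ 2.9 -3.5  1.9] q1,6 [-0.24 -1.09]
conf 0.92 extent [136.8, 7.5, 369.5, 242.0] centre [ 0.5513 -0.0263]
mark [29.2 16.2] 1145 az 0.506
pointer 1380 r 64.1 az 0.404
```

Emit:
send_rows(
  plan=[
    {"offset": [0.4,3.5,0],"yaw": -0.06},
    {"offset": [0.15,3.5,0],"yaw": -0.06},
    {"offset": [0.15,3.5,0],"yaw": -0.06},
    {"offset": [0.15,3.5,0],"yaw": -0.06},
    {"offset": [0.15,3.5,0],"yaw": -0.06},
    {"offset": [0.15,3.5,0],"yaw": -0.06},
    {"offset": [0.1,3.5,0],"yaw": -0.06},
    {"offset": [0.1,3.5,0],"yaw": -0.06},
    {"offset": [0.1,3.5,0],"yaw": -0.06},
    {"offset": [0.1,3.5,0],"yaw": -0.06},
  ],
)

```text
time: 10.1
tool_pos: [0.6109, -0.0358, 0.1501]
tool_rot: [-3.141, 0.008, 3.018]
contact_force: [6.4, -1.8, 1.9]
opening: 0.0003
grip_force: 3.7
```

Emit:
send_rows(
  plan=[
    {"offset": [0.1,3.5,0],"yaw": -0.06},
    {"offset": [0.1,3.5,0],"yaw": -0.06},
    {"offset": [0.1,3.5,0],"yaw": -0.06},
    {"offset": [0.1,3.5,0],"yaw": -0.06},
    {"offset": [0.1,3.5,0],"yaw": -0.06},
    {"offset": [0.1,3.5,0],"yaw": -0.06},
    {"offset": [0.1,3.5,0],"yaw": -0.06},
    {"offset": [0.1,3.5,0],"yaw": -0.06},
    {"offset": [0.1,3.5,0],"yaw": -0.06},
    {"offset": [0.1,3.5,0],"yaw": -0.06},
  ],
)

```text
time: 11.1
tool_pos: [0.6051, -0.0005, 0.1503]
tool_rot: [-3.138, 0.008, -2.665]
contact_force: [8.1, 3.1, 2.3]
opening: 0.0005
grip_force: 4.1
```

Emit:
send_rows(
  plan=[
    {"offset": [-0.2,3.5,0],"yaw": -0.06},
    {"offset": [0.05,3.5,0],"yaw": -0.06},
    {"offset": [0.1,3.5,0],"yaw": -0.06},
    {"offset": [0.05,3.5,0],"yaw": -0.06},
    {"offset": [0.1,3.5,0],"yaw": -0.06},
    {"offset": [0.05,3.5,0],"yaw": -0.06},
    {"offset": [0.1,3.5,0],"yaw": -0.06},
    {"offset": [0.05,3.5,0],"yaw": -0.06},
    {"offset": [0.1,3.5,0],"yaw": -0.06},
    {"offset": [0.1,3.5,0],"yaw": -0.06},
  ],
)

```text
time: 12.1
tool_pos: [0.5805, 0.0254, 0.1502]
tool_rot: [-3.137, 0.006, -2.065]
contact_force: [5.6, 5.7, 4.8]
opening: 0.0002
grip_force: 3.9
```

```bash
python3 -c "
from look import *
look('w5.png',.141)"
```

```text
t 12.1 tcp [0.5805 0.0254 0.1502] rot [-3.137  0.006 -2.065] F [5.6 5.7 4.8] q1,6 [-0.09 -2.74]
conf 0.56 extent [136.0, 7.0, 370.5, 242.6] centre [ 0.5507 -0.0258]
mark [-18.3  24.6] 45 az 2.209
pointer 525 r 67.3 az 0.401
```

Emit:
send_rows(
  plan=[
    {"offset": [-5,0,0],"yaw": 0},
    {"offset": [-5,0,0],"yaw": 0},
    {"offset": [-5,0,0],"yaw": 0},
    {"offset": [0.77,-10.7,0],"yaw": 0.145},
    {"offset": [0.77,-10.7,0],"yaw": 0.145},
    {"offset": [0.77,-10.7,0],"yaw": 0.145},
    {"offset": [0.77,-10.7,0],"yaw": 0.145},
    {"offset": [0.77,-10.7,0],"yaw": 0.145},
    {"offset": [0.77,-10.7,0],"yaw": 0.145},
    {"offset": [0.77,-10.7,0],"yaw": 0.145},
    {"offset": [0.77,-10.7,0],"yaw": 0.145},
    {"offset": [0.77,-10.7,0],"yaw": 0.145},
    {"offset": [0.77,-10.7,0],"yaw": 0.145},
    {"offset": [0,0,0],"yaw": 0},
    {"offset": [0,0,0],"yaw": 0},
  ],
)

```text
time: 13.7
tool_pos: [0.6191, -0.0553, 0.1484]
tool_rot: [3.142, -0.0, 2.77]
contact_force: [0.7, 0.2, -0.3]
opening: 0.0006
grip_force: 0.0
```

```bash
python3 -c "
from look import *
look('w6.png',.141)"
```

```text
t 13.7 tcp [ 0.6191 -0.0553  0.1484] rot [ 3.142 -0.     2.77 ] F [ 0.7  0.2 -0.3] q1,6 [-0.21 -1.41]
conf 0.83 extent [132.9, 2.6, 376.1, 218.6] centre [ 0.5516 -0.0266]
mark [-21.4  23.6] 1265 az 2.307
pointer 1040 r 62.7 az 0.407
```

View pics/w6.png

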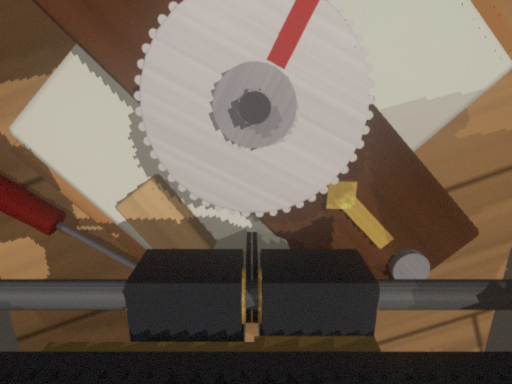

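The picture shows the mark going up from the hub to (318,0), the pointer at (345,195) and the loose things undisturbed. About 4.38 rad is left, so I'll continue back for the second stroke.

Emit:
send_rows(
  plan=[
    {"offset": [0.77,-10.7,0],"yaw": 0.145},
    {"offset": [0.77,-10.7,0],"yaw": 0.145},
    {"offset": [0.77,-10.7,0],"yaw": 0.145},
    {"offset": [0.77,-10.7,0],"yaw": 0.145},
    {"offset": [0.77,-10.7,0],"yaw": 0.145},
    {"offset": [0.77,-10.7,0],"yaw": 0.145},
    {"offset": [0.77,-10.7,0],"yaw": 0.145},
    {"offset": [0.77,-10.7,0],"yaw": 0.145},
    {"offset": [0.77,-10.7,0],"yaw": 0.145},
    {"offset": [0.77,-10.7,0],"yaw": 0.145},
    {"offset": [0.77,-10.7,0],"yaw": 0.145},
    {"offset": [0.77,-10.7,0],"yaw": 0.145},
    {"offset": [0.77,-10.7,0],"yaw": 0.145},
    {"offset": [0.77,-10.7,0],"yaw": 0.145},
    {"offset": [0.77,-10.7,0],"yaw": 0.145},
    {"offset": [0.77,-10.7,0],"yaw": 0.145},
    {"offset": [0.77,-10.7,0],"yaw": 0.145},
    {"offset": [0.77,-10.7,0],"yaw": 0.145},
    {"offset": [0.77,-10.7,0],"yaw": 0.145},
    {"offset": [0.77,-10.7,0],"yaw": 0.145},
  ],
)

```text
time: 15.8
tool_pos: [0.4767, -0.0176, 0.1488]
tool_rot: [-3.142, -0.0, -0.137]
contact_force: [-0.4, 0.5, 0.0]
opening: 0.0003
grip_force: 0.0
```

Emit:
send_rows(
  plan=[
    {"offset": [0,0,-2],"yaw": 0},
    {"offset": [0,0,0],"yaw": 0},
    {"offset": [0,0,0],"yaw": 0},
  ],
)

```text
time: 16.1
tool_pos: [0.477, -0.0188, 0.1508]
tool_rot: [3.141, -0.0, -0.129]
contact_force: [-0.8, -0.2, -0.6]
opening: 0.0002
grip_force: 0.0
```

Emit:
send_rows(
  plan=[
    {"offset": [4,0,0],"yaw": 0},
    {"offset": [4,0,0],"yaw": 0},
    {"offset": [4,0,0],"yaw": 0},
    {"offset": [1.5,0,0],"yaw": 0},
    {"offset": [0,0,0],"yaw": 0},
    {"offset": [0,0,0],"yaw": 0},
  ],
)

```text
time: 16.7
tool_pos: [0.4902, -0.0204, 0.1506]
tool_rot: [3.142, 0.0, -0.133]
contact_force: [-0.2, 0.3, -0.0]
opening: 0.0002
grip_force: 0.0
```

Emit:
send_rows(
  plan=[
    {"offset": [1,0,0],"yaw": 0},
    {"offset": [0,0,0],"yaw": 0},
    {"offset": [0,0,0],"yaw": 0},
  ],
)

```text
time: 17.0
tool_pos: [0.4906, -0.0204, 0.1506]
tool_rot: [3.142, 0.001, -0.133]
contact_force: [-2.7, -0.3, 0.9]
opening: 0.0006
grip_force: 1.5
```

Emit:
send_rows(
  plan=[
    {"offset": [0.7,0,0],"yaw": 0},
    {"offset": [0,0,0],"yaw": 0},
    {"offset": [0,0,0],"yaw": 0},
  ],
)

```text
time: 17.3
tool_pos: [0.4907, -0.0204, 0.1505]
tool_rot: [3.142, 0.003, -0.133]
contact_force: [-5.9, 0.3, 3.0]
opening: 0.0004
grip_force: 2.8
```

Emit:
send_rows(
  plan=[
    {"offset": [0.2,3.5,0],"yaw": -0.06},
    {"offset": [0.1,3.5,0],"yaw": -0.06},
    {"offset": [0.1,3.5,0],"yaw": -0.06},
    {"offset": [0.1,3.5,0],"yaw": -0.06},
    {"offset": [0.1,3.5,0],"yaw": -0.06},
    {"offset": [0.1,3.5,0],"yaw": -0.06},
    {"offset": [0.1,3.5,0],"yaw": -0.06},
    {"offset": [0.1,3.5,0],"yaw": -0.06},
    {"offset": [0.1,3.5,0],"yaw": -0.06},
    {"offset": [0.1,3.5,0],"yaw": -0.06},
  ],
)

```text
time: 18.3
tool_pos: [0.4969, -0.0549, 0.1507]
tool_rot: [-3.141, 0.002, 0.47]
contact_force: [-4.1, -0.5, 2.3]
opening: 0.001
grip_force: 2.5
```

Emit:
send_rows(
  plan=[
    {"offset": [0.6,3.5,0],"yaw": -0.06},
    {"offset": [0.15,3.5,0],"yaw": -0.06},
    {"offset": [0.1,3.5,0],"yaw": -0.06},
    {"offset": [0.15,3.5,0],"yaw": -0.06},
    {"offset": [0.1,3.5,0],"yaw": -0.06},
    {"offset": [0.15,3.5,0],"yaw": -0.06},
    {"offset": [0.1,3.5,0],"yaw": -0.06},
    {"offset": [0.15,3.5,0],"yaw": -0.06},
    {"offset": [0.1,3.5,0],"yaw": -0.06},
    {"offset": [0.1,3.5,0],"yaw": -0.06},
  ],
)

```text
time: 19.3
tool_pos: [0.5219, -0.0806, 0.151]
tool_rot: [3.141, 0.002, 1.069]
contact_force: [-4.6, -5.3, 3.1]
opening: 0.0006
grip_force: 3.5
```

```bash
python3 -c "
from look import *
look('w7.png',.142)"
```

```text
t 19.3 tcp [ 0.5219 -0.0806  0.151 ] rot [3.141e+00 2.000e-03 1.069e+00] F [-4.6 -5.3  3.1] q1,6 [-0.3   0.21]
conf 0.87 extent [133.0, 8.6, 368.4, 244.5] centre [ 0.5505 -0.0266]
mark [-31.5 -10.4] 1079 az -2.822
pointer 853 r 60.9 az 0.388
```

Emit:
send_rows(
  plan=[
    {"offset": [0.1,3.5,0],"yaw": -0.06},
    {"offset": [0.1,3.5,0],"yaw": -0.06},
    {"offset": [0.1,3.5,0],"yaw": -0.06},
    {"offset": [0.1,3.5,0],"yaw": -0.06},
    {"offset": [0.1,3.5,0],"yaw": -0.06},
    {"offset": [0.1,3.5,0],"yaw": -0.06},
    {"offset": [0.1,3.5,0],"yaw": -0.06},
    {"offset": [0.1,3.5,0],"yaw": -0.06},
    {"offset": [0.1,3.5,0],"yaw": -0.06},
    {"offset": [0.1,3.5,0],"yaw": -0.06},
  ],
)

```text
time: 20.4
tool_pos: [0.5569, -0.0878, 0.1514]
tool_rot: [3.139, 0.003, 1.669]
contact_force: [-0.9, -4.8, 1.7]
opening: 0.0005
grip_force: 2.5
```

Emit:
send_rows(
  plan=[
    {"offset": [0.4,3.5,0],"yaw": -0.06},
    {"offset": [0.1,3.5,0],"yaw": -0.06},
    {"offset": [0.15,3.5,0],"yaw": -0.06},
    {"offset": [0.1,3.5,0],"yaw": -0.06},
    {"offset": [0.15,3.5,0],"yaw": -0.06},
    {"offset": [0.1,3.5,0],"yaw": -0.06},
    {"offset": [0.15,3.5,0],"yaw": -0.06},
    {"offset": [0.1,3.5,0],"yaw": -0.06},
    {"offset": [0.1,3.5,0],"yaw": -0.06},
    {"offset": [0.1,3.5,0],"yaw": -0.06},
  ],
)

```text
time: 21.4
tool_pos: [0.5897, -0.0741, 0.1517]
tool_rot: [3.14, 0.006, 2.269]
contact_force: [1.7, -4.3, 2.5]
opening: 0.0005
grip_force: 2.6
```

Emit:
send_rows(
  plan=[
    {"offset": [0.5,3.5,0],"yaw": -0.06},
    {"offset": [0.15,3.5,0],"yaw": -0.06},
    {"offset": [0.15,3.5,0],"yaw": -0.06},
    {"offset": [0.15,3.5,0],"yaw": -0.06},
    {"offset": [0.15,3.5,0],"yaw": -0.06},
    {"offset": [0.1,3.5,0],"yaw": -0.06},
    {"offset": [0.15,3.5,0],"yaw": -0.06},
    {"offset": [0.1,3.5,0],"yaw": -0.06},
    {"offset": [0.1,3.5,0],"yaw": -0.06},
    {"offset": [0.1,3.5,0],"yaw": -0.06},
  ],
)

```text
time: 22.4
tool_pos: [0.6091, -0.0442, 0.1521]
tool_rot: [-3.141, 0.009, 2.869]
contact_force: [6.0, -3.0, 2.0]
opening: 0.0004
grip_force: 3.2
```

```bash
python3 -c "
from look import *
look('w8.png',.143)"
```

```text
t 22.4 tcp [ 0.6091 -0.0442  0.1521] rot [-3.141  0.009  2.869] F [ 6. -3.  2.] q1,6 [-0.2 -1.5]
conf 0.83 extent [135.9, 4.9, 371.8, 241.3] centre [ 0.5514 -0.0265]
mark [ 16.8 -28.3] 1062 az -1.034
pointer 522 r 69.4 az 0.42
```

Emit:
send_rows(
  plan=[
    {"offset": [0.1,3.5,0],"yaw": -0.06},
    {"offset": [0.1,3.5,0],"yaw": -0.06},
    {"offset": [0.1,3.5,0],"yaw": -0.06},
    {"offset": [0.1,3.5,0],"yaw": -0.06},
    {"offset": [0.1,3.5,0],"yaw": -0.06},
    {"offset": [0.1,3.5,0],"yaw": -0.06},
    {"offset": [0.1,3.5,0],"yaw": -0.06},
    {"offset": [0.1,3.5,0],"yaw": -0.06},
    {"offset": [0.1,3.5,0],"yaw": -0.06},
    {"offset": [0.1,3.5,0],"yaw": -0.06},
  ],
)

```text
time: 23.5
tool_pos: [0.6085, -0.0086, 0.1524]
tool_rot: [-3.138, 0.008, -2.814]
contact_force: [7.1, 0.4, 2.8]
opening: 0.0005
grip_force: 3.3
```

Emit:
send_rows(
  plan=[
    {"offset": [0.1,3.5,0],"yaw": -0.06},
    {"offset": [0.05,3.5,0],"yaw": -0.06},
    {"offset": [0.1,3.5,0],"yaw": -0.06},
    {"offset": [0.05,3.5,0],"yaw": -0.06},
    {"offset": [0.1,3.5,0],"yaw": -0.06},
    {"offset": [0.05,3.5,0],"yaw": -0.06},
    {"offset": [0.1,3.5,0],"yaw": -0.06},
    {"offset": [0.1,3.5,0],"yaw": -0.06},
    {"offset": [0.1,3.5,0],"yaw": -0.06},
    {"offset": [0.1,3.5,0],"yaw": -0.06},
    {"offset": [0,0,0],"yaw": 0},
    {"offset": [0,0,0],"yaw": 0},
  ],
)

```text
time: 24.7
tool_pos: [0.5877, 0.0207, 0.1524]
tool_rot: [-3.137, 0.006, -2.216]
contact_force: [4.2, 5.9, 5.0]
opening: 0.0009
grip_force: 3.5
```

```bash
python3 -c "
from look import *
look('w9.png',.143)"
```

```text
t 24.7 tcp [0.5877 0.0207 0.1524] rot [-3.137  0.006 -2.216] F [4.2 5.9 5. ] q1,6 [-0.1  -2.59]
conf 0.8 extent [135.5, 4.8, 371.0, 243.1] centre [ 0.5511 -0.0259]
mark [32.8  5.7] 1059 az 0.173
pointer 340 r 70.7 az 0.409
```

View pics/w9.png

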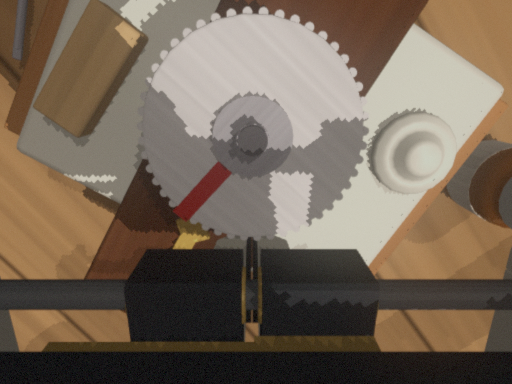

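The mark runs to (182,215), and the pointer's tip at (190,235) is just beyond it, partly hidden. About 0.23 rad is left.

Emit:
send_rows(
  plan=[
    {"offset": [0,2.9,0],"yaw": -0.05},
    {"offset": [0.05,2.9,0],"yaw": -0.05},
    {"offset": [0.05,2.9,0],"yaw": -0.05},
    {"offset": [0.05,2.9,0],"yaw": -0.05},
    {"offset": [0.05,1.75,0],"yaw": -0.03},
    {"offset": [0,0,0],"yaw": 0},
    {"offset": [0,0,0],"yaw": 0},
  ],
)

```text
time: 25.5
tool_pos: [0.5761, 0.0277, 0.1523]
tool_rot: [-3.136, 0.005, -1.986]
contact_force: [2.9, 6.3, 6.4]
opening: 0.0008
grip_force: 3.6
```

Emit:
send_rows(
  plan=[
    {"offset": [-3,0,0],"yaw": 0},
    {"offset": [-5,0,0],"yaw": 0},
    {"offset": [-5,0,0],"yaw": 0},
    {"offset": [-5,0,-10],"yaw": 0},
    {"offset": [-5,0,-30],"yaw": 0},
    {"offset": [-10,0,-40],"yaw": 0},
    {"offset": [-20,0,-40],"yaw": 0},
    {"offset": [-20,0,-30],"yaw": 0},
    {"offset": [0,0,0],"yaw": 0},
    {"offset": [0,0,0],"yaw": 0},
    {"offset": [0,0,0],"yaw": 0},
  ],
)

```text
time: 26.6
tool_pos: [0.6025, 0.0927, 0.2994]
tool_rot: [3.139, -0.002, -1.987]
contact_force: [-0.6, -0.0, -0.8]
opening: 0.0005
grip_force: 0.0
```

```bash
python3 -c "
from look import *
look('w10.png',.143)"
```

```text
t 26.6 tcp [0.6025 0.0927 0.2994] rot [ 3.139e+00 -2.000e-03 -1.987e+00] F [-0.6 -0.  -0.8] q1,6 [ 0.03 -2.7 ]
conf 0.71 extent [185.1, 1.1, 313.1, 87.9] centre [ 0.5512 -0.0261]
mark [34.7 15.3] 258 az 0.416
pointer 268 r 61.1 az 0.403
```

View pics/w10.png

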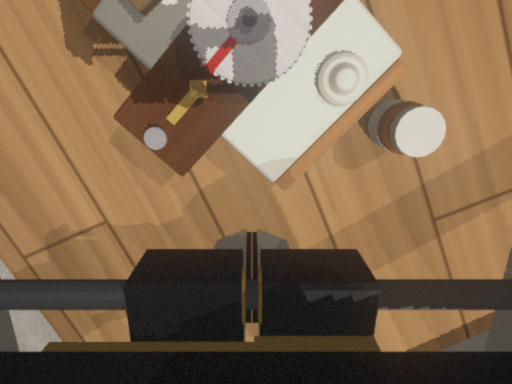

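The mark, from (232,42) to (210,70), is in line with the pointer, from (200,88) to (170,122). They read 0.416 and 0.403 rad. The arm is clear and the loose things in view, the rosette and jar, are where they were.

```bash
python3 -c "
from cell import ticket
print(ticket.hand_in())"
```

```text
the job is handed in; nothing more can be done
None
```

I rolled the nut anticlockwise with light fingertip pressure, past the pointer once, and stopped at the second meeting with the mark about 0.01 rad from the pointer; the arm is clear and the job was handed in at about 27 s.

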